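Interlock the channels of a light-trap vent and clamp them

TASK

Assemble the light-trap vent in the blue cassette. Set the loose aluminium channel that lies open side up into the cassette's empty bay, still open side up, then set the one that lies open side down over the middle so that one of its flanges stands in the trough of each open-up channel, and finally swing the clamp lever with the red end all the way down over it. Set the channels down rather than dropping them, leave the other things on the bench where they are, and let go of everything.

Things in the scene. Friction and masses are not known exactly. Their poses are not given: they have to be found in the camera images.
- cassette: Blue vent cassette, fixed to the bench: plate 152 (x) x 190 (y) x 8 mm. Origin on the bench under the middle of the bays; x across the channels, y along them to the clamp hinge, z up (plate y -88 to +102). An open-up channel like the loose ones is fixed on it at x = -40 mm (x -66 to -14, z 8 to 48). End stops at y = -74 and +74 mm (inner faces, tops at z 20) give every channel 4 mm play each way.
- bay (a point): Floor centre of the empty bay, at (40, 0, 8) mm in the cassette's frame, same axes: channel_up's origin belongs here, its length along y (either way round). Ribs 6 mm high on both sides leave 2.5 mm play each way in x. The gap to the fixed channel is then 28 mm.
- cap_seat (a point): At (0, 0, 12) mm in the cassette's frame, same axes: channel_down's origin belongs here when its flanges stand on the two trough floors. It straddles the two neighbouring flanges with 4 mm play each way in x; if channel_up sits off-centre in x, aim for half its offset.
- channel_up: Loose aluminium U channel, 140 mm long (y), 52 mm wide (x), 40 mm high, walls 4 mm, 0.13 to 0.25 kg, black lining inside. It lies open side up. Origin at the centre of its underside (outer face of the web), z up, flanges reach z = 40 mm. Can be gripped across its 52 mm width.
- channel_down: Loose aluminium U channel of the same size and weight, lying open side down: flanges stand on the bench, web on top (36 to 40 mm above the origin). Origin in the middle between the lower flange edges, y along its length, z up. It can be gripped across its 52 mm width.
- clamp (a joint): Clamp lever, rad: 0 = shut (level over the channels, end stop, its rubber foot 2 mm above a seated channel_down), pi/2 = upright, 1.75 to 2 at the start (leaning outwards, away from the channels; limit 2.1). It stays where it is left (friction 0.07 N m), so it must be pushed past upright and all the way down, about 1 N at its end.
- clamp_hinge (a point): Hinge axis of the clamp, at (0, 90, 62) mm in the cassette's frame, axes as the cassette's; the lever turns about the x axis. At joint value q the lever points from here along (0, -cos q, sin q) in the cassette's frame.
- clamp_tip (a point): Middle of the lever's red end, 95 mm from the hinge axis; the red end is 26 mm long, 18 mm wide, 14 mm thick; the steel arm before it is 14 mm wide and 8 mm thick.
- film_can_2: Bystander: black film can, 34 mm across, 51 mm high, origin at the centre of its underside.
- film_can_1: Bystander: off-white film can with grey cap, 34 mm across, 51 mm high, origin at the centre of its underside.
- brush: Bystander: flat wooden brush, 51 x 85 x 12 mm, origin at the centre of its underside.
- lens_case: Bystander: round clear case with black lid, 54 mm across, 42 mm high, origin at the centre of its underside.
Things that resemble listed ones, but are neither listed nor needed, are in the scene too. Leave any orange look-alike of the channel_up alone. What is shaped like the channel_down but purple is not meant.

How it is judged:
On the way, in this order (a step that is already met when the one before it is completed fails the run):
1. the open-up channel stands in the empty bay, flat on its floor, released (x of channel_up in the frame of bay between -0.0045 and 0.0045 m and y of channel_up in the frame of bay between -0.006 and 0.006 m and z of channel_up in the frame of bay between -0.002 and 0.002 m and angle between the z axis of channel_up and the z axis of cassette, either way round below 0.04 rad and angle between the y axis of channel_up and the y axis of cassette, either way round below 0.08 rad and contact force between channel_up and the fingers below 0.05 N), for 0.2 s.
2. the open-down channel stands interlocked over the two open-up ones, released, the clamp not yet over it (x of channel_up in the frame of bay between -0.0045 and 0.0045 m and y of channel_up in the frame of bay between -0.006 and 0.006 m and z of channel_up in the frame of bay between -0.002 and 0.002 m and angle between the z axis of channel_up and the z axis of cassette, either way round below 0.04 rad and angle between the y axis of channel_up and the y axis of cassette, either way round below 0.08 rad and x of channel_down in the frame of cap_seat between -0.008 and 0.008 m and y of channel_down in the frame of cap_seat between -0.006 and 0.006 m and z of channel_down in the frame of cap_seat between -0.0025 and 0.0025 m and angle between the z axis of channel_down and the z axis of cassette, either way round below 0.05 rad and angle between the y axis of channel_down and the y axis of cassette, either way round below 0.1 rad and contact force between channel_down and the fingers below 0.05 N and value of joint clamp above 1.2 rad), for 0.2 s.
At the end, for the whole second after the job is handed in: channel_up open side up in the bay (4.5 mm across, 6 along, 2 in height; level 0.04, in line 0.08 rad); channel_down open side down on both (8 across, 6 along, 2.5 in height; level 0.05, in line 0.1 rad); clamp below 0.1 rad; both channels released and at rest (0.01 m/s) (all of step 1 and x of channel_down in the frame of cap_seat between -0.008 and 0.008 m and y of channel_down in the frame of cap_seat between -0.006 and 0.006 m and z of channel_down in the frame of cap_seat between -0.0025 and 0.0025 m and angle between the z axis of channel_down and the z axis of cassette, either way round below 0.05 rad and angle between the y axis of channel_down and the y axis of cassette, either way round below 0.1 rad and value of joint clamp below 0.1 rad and contact force between channel_down and the fingers below 0.05 N and linear speed of each of channel_up, channel_down below 0.01 m/s); the robot touches nothing.
It fails at once if black film can moved by more than 30 mm (distance of film_can_2 from where it was at the start of the episode above 0.03 m).
It fails at once if light film can moved by more than 30 mm (distance of film_can_1 from where it was at the start of the episode above 0.03 m).
It fails at once if brush moved by more than 30 mm (distance of brush from where it was at the start of the episode above 0.03 m).
It fails at once if lens case moved by more than 30 mm (distance of lens_case from where it was at the start of the episode above 0.03 m).
It fails at once if a channel is dropped (falls freely faster than 0.7 m/s, about 25 mm) ((linear speed of channel_up above 0.7 m/s and contact force between channel_up and anything else below 0.02 N) or (linear speed of channel_down above 0.7 m/s and contact force between channel_down and anything else below 0.02 N)).
It also fails if it takes over 72 s, if anything falls off the work surface, if the arm or the gripper's body presses on something with over 40 N, if the wrist force passes 120 N, or if a joint passes its speed limit or range.

ROBOT

A 6-joint arm with a two-finger parallel gripper is mounted at the origin on a cart in front of the work surface, level with it; the furniture and walls round the work are solid. World frame = base frame: x ahead of the robot, y to its left, z up, the work surface at z = 0. Lengths are in m, angles in rad, forces in N, time in s.
With the tool pointing down it reaches from about 0.35 to 0.975 m from the base axis. Payload 4.9 kg.
Tool frame: the origin (TCP) lies on the centre line of the jaws, within the pads' length; the fingertips stand 22 mm ahead of it and the grasp point (between the pads) lies 3 mm ahead of it (finger_overhang is the distance from the TCP to the fingertips, in m); z points along the fingers, y is the line along which they close (so a half turn about z gives the same grasp; the last joint's range is limited). The gripper opens to 85 mm and grips with 20 to 120 N. Pads are 22 mm wide; open, the fingers measure 114 mm over their backs; the gripper's body (76 mm by 85 mm) begins 54 mm behind the grasp point. The pads swing forward as they close: fully open they stand 13 mm farther back than shut.
Start: joints at [-1.251, 0.053, 1.613, -0, 1.476, -0.119], TCP at [0.266, -0.566, 0.253] pointing down, gripper open.
Joint ranges: [-3.01, 3.01], [-1.01, 2.22], [0.06, 2.58], [-1.02, 4.17], [0.09, 2.62], [-3.14, 3.14]. Speed limits (rad/s): [2.57, 2.57, 3.14, 3.14, 3.14, 3.14].

INTERFACE

Orientations are given as a unit quaternion [x, y, z, w].
In Python, from cell import * gives the robot as it stands. Calls block until the motion is done:
- move_ptp(position, orientation): joint-space move of the TCP to a pose.
- servo_line(position, orientation=None, feed=0.15, threshold=None): straight line of the TCP; orientation=None keeps the orientation; feed is the mean speed in m/s. With threshold (N) it stops when the force on the tool has changed by that much, and returns True; else False.
- set_joints(angles): joint-space move.
- gripper_to(opening, strength=None): opening from 0.0 (shut) to 1.0 (fully open); strength is the grip in N (None keeps the last); returns when the fingers have stopped.
- hold(seconds).
- ik(position, orientation): joint angles nearest the present ones, or None.
- get_obs(): the state.
- get_image(name): name is "side" or "top"; returns the picture (384x512x3 uint8, red, green, blue); there is no depth.
- calibration(name): a dict with "fx", "fy", "cx", "cy" (pixels), "eye" and "attitude" of the camera in the world. Camera axes: x right, y up, looking along -z (the intrinsics and any distortion apply to the point x, -y, -z); pixel columns grow to the right and rows downward; lengths in m; the calibration is good to about 2 mm. A picture is of the moment at which its call begins. calibration takes no time and is no camera call.
A pose or a line that the arm cannot do raises IKError and nothing moves.
- finish_job(): hands the job in; it is judged then, once.
The state is a dict: "time_s": time; "q": joint angles; "joint_vel": joint speeds; "effort": joint torques, N m; "position": TCP position; "orientation": TCP orientation; "wrist_force": force on the tool from outside, world axes, zero at the start; "torque": the same for the moment, N m; "gripper_width": opening from 0.0 (shut) to 1.0 (fully open); "grasp_force": force on a finger pad.
Only numpy, scipy, OpenCV 4.12 (cv2) and the standard library are available. Lean on these libraries where they do the work, as an engineer would, in place of code of your own. Each camera call takes 0.05 s, during which the arm holds its last target. There are 200 camera calls.

## Working session

There is one attempt and no reset: what is moved stays moved. The work goes in short steps, each a Python script; the robot and the scene stay as the last script left them, time stands still between calls to the robot, and variables do not carry over. Pictures are saved under pics/ and viewed, at most 10 in all, crops included, and the job is handed in when it is done.

```bash
ls; mkdir -p pics
python3 - <<'E'
from cell import *
import cv2
for n in("top","side"):
    cv2.imwrite(f"pics/{n}0.png",get_image(n)[:,:,::-1]); print(n,calibration(n))
print(get_obs()["time_s"])
E
```

```text
pics
top {'fx': 372.47161509871495, 'fy': 372.47161509871495, 'cx': 263.49325979971724, 'cy': 194.07825018559387, 'eye': array([ 0.34853478, -0.17117074,  1.30129234]), 'attitude': array([ 0.05728602, -0.07346247, -0.69406089,  0.71386347])}
side {'fx': 483.7749152948076, 'fy': 483.7749152948076, 'cx': 254.12798317622588, 'cy': 193.82815144281258, 'eye': array([0.04586643, 0.78721263, 0.95554758]), 'attitude': array([-0.11446205,  0.41758121,  0.87340998, -0.22288873])}
0.1
```

View pics/top0.png

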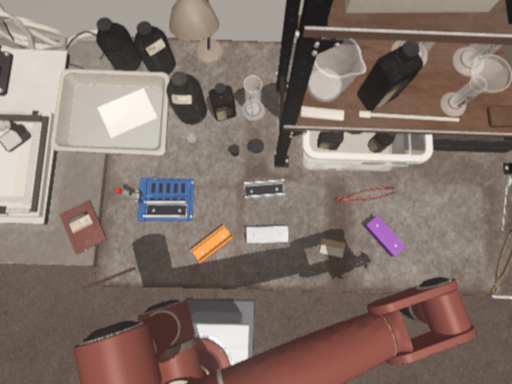

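View pics/side0.png

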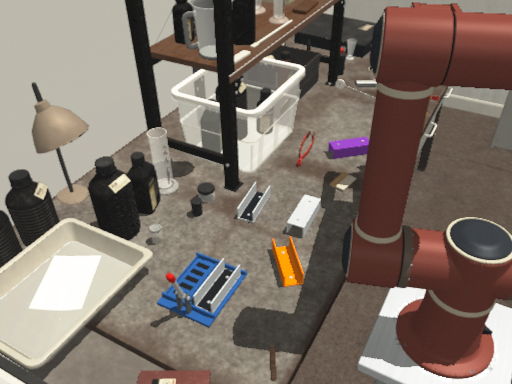

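```bash
cat > h.py <<'E'
import numpy as np, cv2
from scipy.spatial.transform import Rotation as R
from cell import *
def proj(n,P):
    c=calibration(n); p=R.from_quat(c["attitude"]).inv().apply(np.atleast_2d(P)-c["eye"])
    return np.c_[c["cx"]+c["fx"]*p[:,0]/-p[:,2], c["cy"]-c["fy"]*p[:,1]/-p[:,2]]
def ray(n,uv):
    c=calibration(n); uv=np.atleast_2d(uv)
    d=np.c_[(uv[:,0]-c["cx"])/c["fx"],-(uv[:,1]-c["cy"])/c["fy"],-np.ones(len(uv))]
    return c["eye"],R.from_quat(c["attitude"]).apply(d)
def onplane(n,uv,z):
    e,d=ray(n,uv); return e+d*((z-e[2])/d[:,2])[:,None]
def tri(a,b):  # pixel in top, pixel in side -> point, miss distance
    e1,d1=ray("top",a); e2,d2=ray("side",b); d1,d2=d1[0],d2[0]
    s=np.linalg.lstsq(np.c_[d1,-d2],e2-e1,rcond=None)[0]
    p,q=e1+s[0]*d1,e2+s[1]*d2; return (p+q)/2,np.linalg.norm(p-q)
def crop(im,x0,y0,w,h,k): return cv2.resize(im[y0:y0+h,x0:x0+w],None,fx=k,fy=k,interpolation=cv2.INTER_CUBIC)
E
python3 - <<'E'
from h import *
t=cv2.imread("pics/top0.png");s=cv2.imread("pics/side0.png")
cv2.imwrite("pics/tc.png",crop(t,110,165,190,90,4))
cv2.imwrite("pics/sc.png",crop(s,155,175,175,150,4))
for n,im in(("top",t),("side",s)):
    h=cv2.cvtColor(im,cv2.COLOR_BGR2HSV)
    m=cv2.inRange(h,(100,120,60),(125,255,255))
    k,l,st,c=cv2.connectedComponentsWithStats(m); print(n,"blue",[a.tolist() for a in st[1:] if a[4]>30])
    m=cv2.inRange(h,(0,150,90),(6,255,255)) | cv2.inRange(h,(174,150,90),(180,255,255))
    k,l,st,c=cv2.connectedComponentsWithStats(m); print("red",[(a.tolist(),b.round(1)) for a,b in zip(st[1:],c[1:]) if a[4]>5 and a[0]<200])
E
```

```text
top blue [[140, 179, 53, 41, 846], [138, 204, 39, 16, 129]]
red [([115, 188, 7, 5, 26], array([117.7, 190.3]))]
side blue [[177, 252, 43, 48, 749], [225, 263, 11, 8, 40], [158, 270, 89, 57, 957]]
red [([166, 273, 9, 10, 66], array([170.2, 277.3]))]
```

View pics/tc.png

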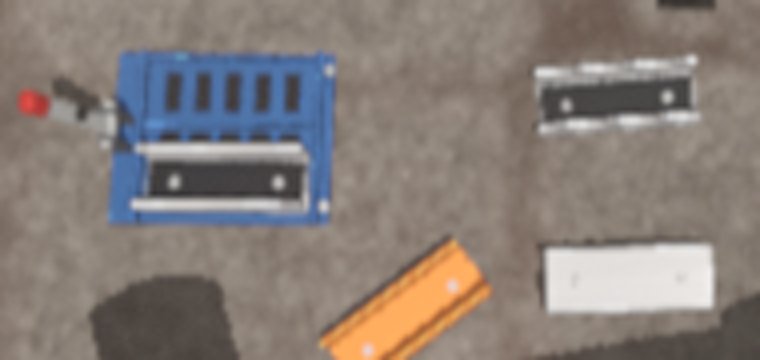

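View pics/sc.png

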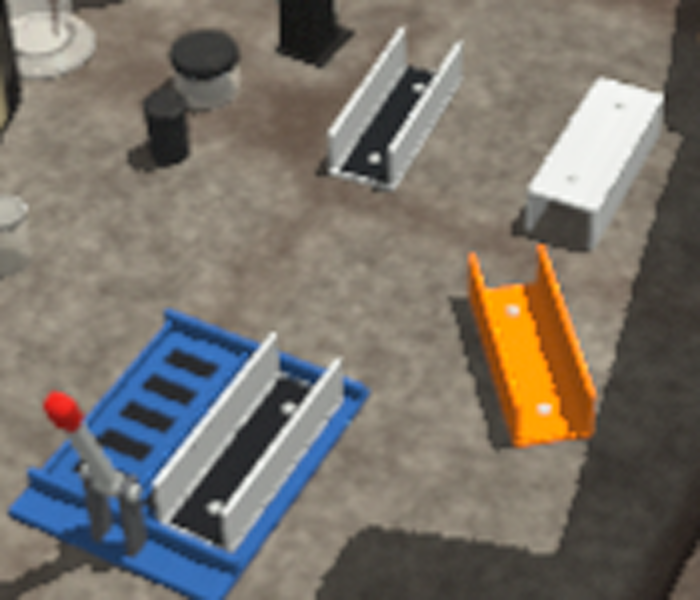

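The crops show:
- The blue cassette has its empty bay on the far (+x) side. Its fixed channel is at top ≈(165,210) and the lever leans out at +y.
- channel_up is at ≈(264,188) and channel_down at ≈(267,234).

Next I triangulate the corners and fit poses.

```bash
cat > m.py <<'E'
from h import *
T=lambda p:((p[0]+.5)/4-.5+110,(p[1]+.5)/4-.5+165); S=lambda p:((p[0]+.5)/4-.5+155,(p[1]+.5)/4-.5+175)
sets={
"up":[((26,70),(536,70),(330,137)),((26,-70),(696,58),(404,28)),((-26,70),(539,132),(391,157)),((-26,-70),(698,120),(461,42))],
"down":[((26,70),(545,247),(528,193)),((26,-70),(713,243),(598,78)),((-26,-70),(713,309),(663,95)),((-26,70),(547,312),(595,212))],
"fixed":[((-14,70),(134,144),(155,488)),((-14,-70),(301,144),(275,335)),((-66,70),(132,210),(224,517)),((-66,-70),(305,211),(341,361))],
"plate":[((76,102),(120,53),(12,512)),((-76,102),(109,222),(225,598)),((76,-88),(333,55),(168,314)),((-76,-88),(330,222),(368,392))]}
for n,L in sets.items():
    l=np.array([a[0] for a in L])/1000.; r=[tri(T(a[1]),S(a[2])) for a in L]; P=np.array([a[0] for a in r])
    lc=l-l.mean(0);pc=P[:,:2]-P[:,:2].mean(0)
    yaw=np.arctan2((lc[:,0]*pc[:,1]-lc[:,1]*pc[:,0]).sum(),(lc*pc).sum())
    Rm=np.array([[np.cos(yaw),-np.sin(yaw)],[np.sin(yaw),np.cos(yaw)]]); o=P[:,:2].mean(0)-Rm@l.mean(0)
    print(n,"o",o.round(4),"yaw",yaw.round(4),"z",P[:,2].round(4),"miss",[round(a[1]*1e3,1) for a in r],"res",((P[:,:2]-o-l@Rm.T)*1e3).round(1).tolist())
    for cam,k,C in(("top",1,T),("side",2,S)):
        z={"plate":.008,"fixed":.048}.get(n,.04); Q=onplane(cam,[C(a[k]) for a in L],z)[:,:2]
        qc=Q-Q.mean(0);y=np.arctan2((lc[:,0]*qc[:,1]-lc[:,1]*qc[:,0]).sum(),(lc*qc).sum());Rm2=np.array([[np.cos(y),-np.sin(y)],[np.sin(y),np.cos(y)]])
        o2=Q.mean(0)-Rm2@l.mean(0);print("  ",cam,o2.round(4),y.round(4),((Q-o2-l@Rm2.T)*1e3).round(1).tolist())
p,d=tri((117.7,190.3),(170.2,277.3));print("tip",p,d)
E
python3 m.py
```

```text
up o [ 0.6067 -0.1981] yaw 0.0957 z [0.0343 0.0362 0.0327 0.0398] miss [np.float64(1.7), np.float64(1.8), np.float64(3.2), np.float64(3.9)] res [[-0.3, -1.5], [1.0, -1.1], [-0.5, -0.1], [-0.2, 2.6]]
   top [ 0.6054 -0.1982] 0.102 [[1.0, -1.3], [1.8, -0.5], [-1.6, -0.5], [-1.2, 2.2]]
   side [ 0.6046 -0.1936] 0.1131 [[-1.4, -0.7], [-1.5, -1.9], [0.2, 3.6], [2.6, -1.0]]
down o [ 0.4489 -0.2126] yaw 0.0527 z [0.0343 0.0339 0.0381 0.0362] miss [np.float64(2.9), np.float64(0.1), np.float64(3.3), np.float64(1.5)] res [[0.2, 0.7], [1.7, -2.1], [-1.1, 0.8], [-0.8, 0.6]]
   top [ 0.4483 -0.2126] 0.0475 [[1.2, 1.1], [2.0, -1.4], [-1.8, 0.3], [-1.4, 0.1]]
   side [ 0.4472 -0.2078] 0.0686 [[-1.0, 1.0], [-0.5, -0.3], [0.3, -1.0], [1.2, 0.3]]
fixed o [0.5635 0.1395] yaw 0.0325 z [0.0447 0.044  0.0458 0.0404] miss [np.float64(3.1), np.float64(4.1), np.float64(4.8), np.float64(5.6)] res [[0.6, 1.2], [-0.1, 0.2], [-0.1, 1.2], [-0.3, -2.6]]
   top [0.5626 0.1385] 0.0346 [[2.6, 1.9], [2.0, 1.3], [-1.5, 0.6], [-3.0, -3.9]]
   side [0.5617 0.1422] 0.0184 [[-2.0, 0.0], [-1.6, 0.1], [2.1, -0.5], [1.5, 0.4]]
plate o [0.5644 0.1387] yaw 0.0413 z [0.0045 0.0101 0.005  0.0001] miss [np.float64(1.6), np.float64(3.7), np.float64(5.2), np.float64(0.3)] res [[-0.0, -1.8], [0.1, -1.2], [-0.7, 1.7], [0.6, 1.3]]
   top [0.5638 0.1381] 0.0284 [[-0.8, -1.0], [1.4, -0.2], [-2.0, 1.7], [1.4, -0.4]]
   side [0.5628 0.141 ] 0.0439 [[-1.1, -2.4], [1.1, -4.9], [1.6, 2.0], [-1.5, 5.4]]
tip [0.5618354  0.25882525 0.15367175] 0.0003729869847784099
```

```bash
cat >> h.py <<'E'
def quat(yaw,s=1):
    z=np.array([0,0,-1.]); y=s*np.array([np.cos(yaw),np.sin(yaw),0]); x=np.cross(y,z)
    return R.from_matrix(np.c_[x,y,z]).as_quat()
C=dict(o=np.array([.5632,.1392]),yaw=.034)
def cas(x,y,z): # cassette frame (m) -> world
    c,s=np.cos(C["yaw"]),np.sin(C["yaw"]); return np.array([*(C["o"]+[c*x-s*y,s*x+c*y]),z])
def st(*a):
    o=get_obs(); print(*a,"t%.1f"%o["time_s"],"p",np.round(o["position"],4),"F",np.round(o["wrist_force"],1),"g%.3f %.1f"%(o["gripper_width"],o["grasp_force"]))
E
python3 - <<'E'
from h import *
print("post",onplane("top",[[282,163]],0),onplane("side",[[232,185]],0))
o=get_obs();print(o["orientation"],R.from_quat(o["orientation"]).as_matrix().round(2).tolist())
for s in(1,-1):
  for p,y in(((.6055,-.197,.031),.1),((.448,-.211,.031),.053),(cas(.04,0,.039),.034)):
    print(s,np.round(ik(p,quat(y,s)),2))
E
```

```text
post [[ 0.70908363 -0.26187543  0.        ]] [[ 7.21526867e-01 -2.56234208e-01  1.11022302e-16]]
[ 9.76028678e-01  2.17639963e-01 -9.74335779e-05 -9.25552213e-04] [[0.91, 0.42, -0.0], [0.42, -0.91, 0.0], [0.0, -0.0, -1.0]]
1 [-0.43  0.31  1.72 -0.    1.11 -0.53]
1 [-0.59 -0.    2.07 -0.    1.07 -0.64]
1 [ 0.11  0.26  1.77 -0.    1.12  0.07]
-1 [-0.43  0.31  1.72 -0.    1.11  2.61]
-1 [-0.59 -0.    2.07 -0.    1.07  2.5 ]
-1 [ 0.11  0.26  1.77 -0.    1.12 -3.07]
```

Run:
```python
from h import *
p=np.array([.6055,-.197]);q=quat(.10)
move_ptp([.5,-.24,.2],q); move_ptp([*p,.12],q)
servo_line([*p,.031],q,feed=.12,threshold=8); st("down")
gripper_to(0.3,40); st("grip")
servo_line([*p,.15],feed=.15); st("lift")
w=cas(.04,0,.15); move_ptp(w,quat(C["yaw"]))
servo_line(cas(.04,0,.075),feed=.12);hold(.2);st("hover")
for n in("top","side"): cv2.imwrite(f"pics/{n}1.png",get_image(n)[:,:,::-1])
t=cv2.imread("pics/top1.png");s=cv2.imread("pics/side1.png")
cv2.imwrite("pics/h1.png",np.hstack([crop(t,125,165,80,70,5),crop(s,150,230,80,70,5)]))
```

```text
down t3.1 p [ 0.6062 -0.1974  0.032 ] F [ 0.   0.4 -0.2] g1.000 0.0
grip t3.5 p [ 0.6065 -0.1974  0.0323] F [ 0.4 -0.7  3.6] g0.601 44.0
lift t4.5 p [ 0.6045 -0.1966  0.1483] F [ 0.3  0.2 -2.9] g0.603 43.5
hover t6.7 p [0.6041 0.1407 0.0764] F [ 1.1  0.5 -2.8] g0.602 43.4
```

View pics/h1.png

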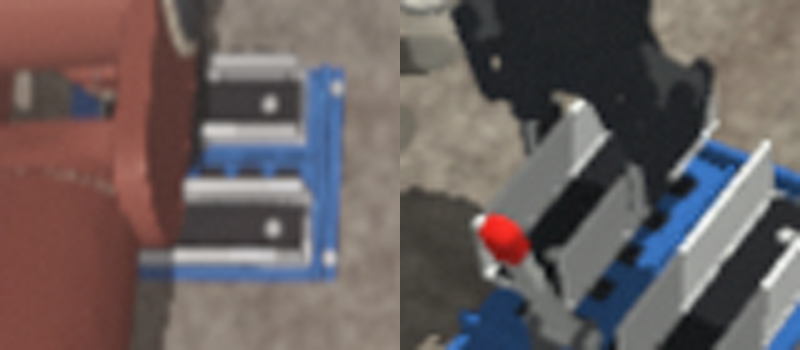

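The held channel is over the bay, parallel to the fixed one, and the −y screws are visible at top ≈(178.6,185.4) held and (179.2,210.2) fixed. I'll use the screws as a differential check and the fixed flange line for the yaw.

```bash
cat >> h.py <<'E'
def blob(g,u,v,r=2):
    u0,v0=int(round(u)),int(round(v)); w=g[v0-r:v0+r+1,u0-r:u0+r+1].astype(float); w=np.clip(w-np.median(w),0,None)
    yy,xx=np.mgrid[v0-r:v0+r+1,u0-r:u0+r+1]; return (w*xx).sum()/w.sum(),(w*yy).sum()/w.sum()
E
python3 - <<'E'
from h import *
t0=cv2.imread("pics/top0.png")[:,:,2];t1=cv2.imread("pics/top1.png")[:,:,2];s0=cv2.imread("pics/side0.png")[:,:,2]
for a,b in((198,205),(212,220)):
    cols=np.arange(149,182); rows=np.arange(a,b+1); L=[]
    for u in cols:
        w=np.clip(t0[a:b+1,u].astype(float)-110,0,None); L.append((u,(w*rows).sum()/w.sum()))
    P=onplane("top",L,.048); k=np.polyfit(P[:,1],P[:,0],1); print("flange yaw",-k[0],"x at y=.14",np.polyval(k,.14),"rms",np.std(P[:,0]-np.polyval(k,P[:,1])))
S=lambda x,y,x0,y0,k:((x+.5)/k-.5+x0,(y+.5)/k-.5+y0)
h=blob(t1,*S(270,104,125,165,5));f=blob(t1,*S(273,228,125,165,5))
H=onplane("top",h,.049);F=onplane("top",f,.013);print("held",h,H,"fixed",f,F,"diff",(H-F)*1e3)
f1=blob(t0,*S(174,182,110,165,4));f2=blob(t0,*S(278,182,110,165,4));P=onplane("top",[f1,f2],.013);d=P[0]-P[1];print("top screws",P,"yaw",np.arctan2(-d[0],d[1]),np.linalg.norm(d))
f1=blob(s0,*S(216,507,155,175,4));f2=blob(s0,*S(288,407,155,175,4));P=onplane("side",[f1,f2],.013);d=P[0]-P[1];print("side screws",P,"yaw",np.arctan2(-d[0],d[1]),np.linalg.norm(d))
for s in((567,105),(668,97)): print(onplane("top",blob(t0,*S(*s,110,165,4)),.005))
print(R.from_quat(get_obs()["orientation"]).as_matrix()[:2,1])
E
```

```text
flange yaw 0.03117101037673072 x at y=.14 0.545598570095894 rms 0.00013121172525954613
flange yaw 0.019808144551528708 x at y=.14 0.4989935344677103 rms 0.00038014954210510444
held (np.float64(178.47704590818364), np.float64(185.36327345309383)) [[0.60495526 0.09428877 0.049     ]] fixed (np.float64(179.125), np.float64(210.16477272727272)) [[0.52456322 0.09374769 0.013     ]] diff [[80.39204519  0.5410759  36.        ]]
top screws [[0.52247508 0.18350407 0.013     ]
 [0.52453257 0.09372904 0.013     ]] yaw 0.022914249035054617 0.08979860946409059
side screws [[0.51988294 0.18426861 0.013     ]
 [0.52256886 0.09493061 0.013     ]] yaw 0.030055622360172212 0.08937836832411346
[[ 0.60192425 -0.15357114  0.005     ]]
[[ 0.61223502 -0.24312071  0.005     ]]
[0.99941921 0.03404685]
```

Run:
```python
from h import *
p=np.array([.6031,.1422]);q=quat(.027)
servo_line([*p,.06],q,feed=.08);st("60")
print(servo_line([*p,.037],q,feed=.03,threshold=5)); st("contact")
```

```text
60 t7.2 p [0.602  0.1422 0.0585] F [-0.  -0.5 -2.6] g0.602 43.4
True
contact t7.8 p [0.6031 0.1422 0.0402] F [0.3 0.5 3.3] g0.602 44.2
```

Run:
```python
from h import *
gripper_to(.74);hold(.15);st("rel")
p=get_obs()["position"]
servo_line([p[0],p[1],.09],feed=.08); servo_line([p[0],p[1],.16],feed=.15)
d=np.array([.448,-.212]);q=quat(.053)
move_ptp([*d,.14],q);gripper_to(1.0);servo_line([*d,.031],q,feed=.12,threshold=8);st("down")
cv2.imwrite("pics/top2.png",get_image("top")[:,:,::-1]);cv2.imwrite("pics/side2.png",get_image("side")[:,:,::-1])
gripper_to(.3,40);st("grip")
servo_line([*d,.15],feed=.15);st("lift")
t=cv2.imread("pics/top2.png");s=cv2.imread("pics/side2.png")
cv2.imwrite("pics/h2.png",np.hstack([crop(t,125,165,80,70,5),crop(s,150,240,80,70,5)]))
```

```text
rel t8.2 p [0.6017 0.142  0.0387] F [ 0.1  0.6 -0.2] g0.746 0.0
down t12.5 p [ 0.4486 -0.2124  0.0318] F [0.1 0.3 0.2] g0.999 0.0
grip t13.0 p [ 0.4485 -0.2123  0.0317] F [ 0.5 -0.1  2.8] g0.603 43.2
lift t13.9 p [ 0.4472 -0.2114  0.1485] F [ 0.4  0.3 -2.8] g0.602 42.6
```

View pics/h2.png

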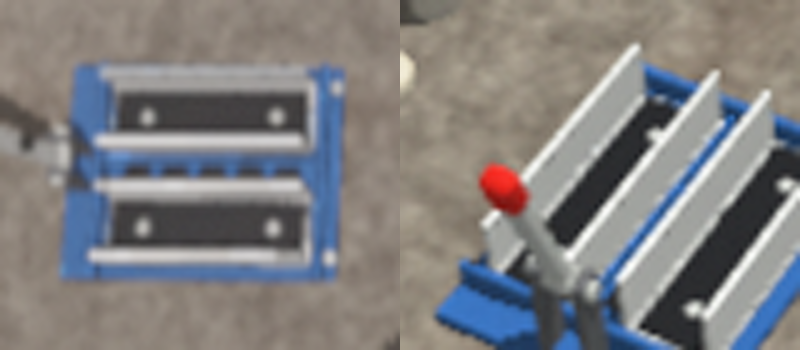

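channel_up sits in the bay, parallel to the fixed channel. Its screws are at top ≈(154,188) and (180,188), and the fixed channel's are at (153,210) and (179,210). Next I measure the seat and hover channel_down over it.

Run:
```python
from h import *
S=lambda x,y,x0,y0,k:((x+.5)/k-.5+x0,(y+.5)/k-.5+y0)
t=cv2.imread("pics/top2.png")[:,:,2]
P=onplane("top",[blob(t,*S(*s,125,165,5)) for s in((148,117),(277,117),(143,228),(273,228))],.013)
u,f=P[:2].mean(0),P[2:].mean(0);yw=[np.arctan2(-(a-b)[0],(a-b)[1]) for a,b in((P[0],P[1]),(P[2],P[3]))]
m=(u+f)/2;print(P.round(4).tolist(),"up-fixed",(u-f)*1e3,"yaws",yw,"mid",m)
# correction camera->TCP from the two picks is below 1 mm; TCP of released channel_up was (.6017..0.6031,.1421)
print("up centre cam",u)
y=np.mean(yw);q=quat(y);p=[m[0],m[1]+.0005]
move_ptp([*p,.15],q);servo_line([*p,.105],feed=.1);hold(.2);st("hover")
for n in("top","side"): cv2.imwrite(f"pics/{n}3.png",get_image(n)[:,:,::-1])
t=cv2.imread("pics/top3.png");s=cv2.imread("pics/side3.png")
cv2.imwrite("pics/h3.png",np.hstack([crop(t,125,165,80,70,5),crop(s,150,230,80,70,5)]))
```

```text
[[0.6003, 0.1864, 0.013], [0.6034, 0.0965, 0.013], [0.5225, 0.1835, 0.013], [0.5246, 0.0938, 0.013]] up-fixed [78.30794491  2.78108547  0.        ] yaws [np.float64(0.03412823677983337), np.float64(0.02388479033020928)] mid [0.56267886 0.14002941 0.013     ]
up centre cam [0.60183283 0.14141995 0.013     ]
hover t16.1 p [0.5634 0.1406 0.1061] F [ 0.5 -0.2 -2.7] g0.605 42.6
```

View pics/h3.png

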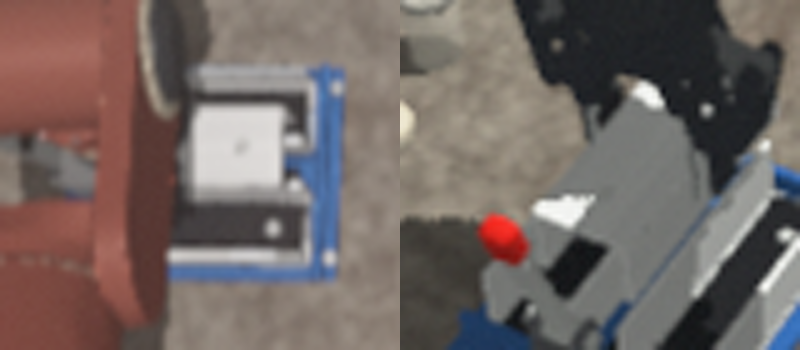

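channel_down hovers over the middle. In the top view its web screw is at ≈(172.8,194.1), its −y end edge at column ≈180.8, and its web edges at rows ≈185.2 and 202.

Run:
```python
from h import *
S=lambda x,y,x0,y0,k:((x+.5)/k-.5+x0,(y+.5)/k-.5+y0)
t=cv2.imread("pics/top3.png")[:,:,2].astype(float)
g=t[190:199,169:178]; print(g.astype(int))
print(t[180:208,166:176].mean(1).astype(int).tolist())
print(t[188:200,174:188].mean(0).astype(int).tolist())
print("screw",onplane("top",S(241,147,125,165,5),.1144),"edges",onplane("top",[S(235,103,125,165,5),S(235,188,125,165,5),S(281,145,125,165,5)],.1144))
```

```text
[[216 216 217 217 217 217 217 217 218]
 [216 216 217 217 216 217 218 219 218]
 [217 217 217 213 210 214 218 219 219]
 [219 219 216 205 200 205 217 221 222]
 [220 221 215 195 193 204 218 222 222]
 [218 220 214 199 201 212 219 221 221]
 [217 218 217 214 215 218 219 220 220]
 [218 218 219 219 219 219 220 220 220]
 [217 217 218 218 219 219 220 220 220]]
[156, 159, 152, 108, 63, 99, 175, 212, 218, 217, 216, 216, 215, 213, 212, 213, 216, 218, 217, 216, 215, 203, 176, 154, 139, 103, 72, 68]
[215, 218, 219, 219, 220, 222, 214, 160, 116, 113, 106, 96, 107, 126]
screw [[0.56260344 0.09669126 0.1144    ]] edges [[0.5914139  0.10258602 0.1144    ]
 [0.53575839 0.09863708 0.1144    ]
 [0.56469649 0.07114715 0.1144    ]]
```

Run:
```python
from h import *
p=[.5633,.1392];q=quat(.028)
servo_line([*p,.085],q,feed=.08);st("85")
print(servo_line([*p,.0405],q,feed=.035,threshold=5)); st("contact")
```

```text
85 t16.6 p [0.5624 0.1391 0.0835] F [-0.   0.1 -1.8] g0.600 42.6
True
contact t17.7 p [0.5631 0.1392 0.0438] F [-0.4 -0.1  3.1] g0.603 43.4
```

Run:
```python
from h import *
gripper_to(.74);hold(.3);st("rel")
p=get_obs()["position"]
servo_line([p[0],p[1],.10],feed=.08); servo_line([p[0],p[1],.26],feed=.2)
move_ptp([.5,-.1,.26],quat(.028)); gripper_to(0)
for n in("top","side"): cv2.imwrite(f"pics/{n}4.png",get_image(n)[:,:,::-1])
st()
t=cv2.imread("pics/top4.png");s=cv2.imread("pics/side4.png")
cv2.imwrite("pics/h4.png",np.hstack([crop(t,110,165,85,70,4),crop(s,150,240,85,85,4)[:280]]))
```

```text
rel t18.2 p [0.5613 0.139  0.0418] F [ 0.2  0.4 -0.5] g0.739 0.0
t21.8 p [ 0.5  -0.1   0.26] F [-0.5  0.5  0.3] g0.002 0.0
```

View pics/h4.png

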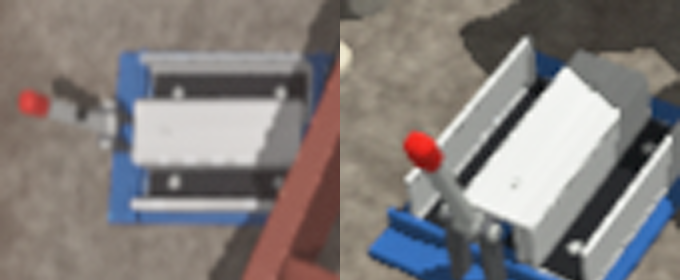

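channel_down sits level across both troughs, its web spanning top ≈(143..185, 190..206). The lever is still leaning out, red end at (117.7,190.3). Next I push the lever over.

Run:
```python
from h import *
C.update(o=np.array([.5632,.1395]),yaw=.028); q=quat(.028)
def go(y,z,**k): return servo_line(cas(0,y,z+.022),q,**k)   # fingertip bottom centre
move_ptp(cas(0,.0,.30),q); move_ptp(cas(0,.20,.30),q); go(.20,.150,feed=.2); st("behind")
def F(a,r=.095): return .09-r*np.cos(a)+.007*np.sin(a)+.011, .062+r*np.sin(a)+.007*np.cos(a)
y,z=F(np.pi/2); go(y,.150,feed=.12,threshold=15); st("upright")
for a in np.linspace(1.45,.1,10):
    if go(*F(a),feed=.12,threshold=15): st("stop %.2f"%a); break
else: print("end",go(*F(-.06),feed=.04,threshold=8))
st("bottom")
```

```text
behind t24.4 p [0.5586 0.3392 0.1735] F [-0.2 -0.1 -0.8] g-0.002 0.0
upright t25.3 p [0.5601 0.2476 0.172 ] F [-0.  -0.5 -0.1] g0.001 0.0
end True
bottom t28.3 p [0.5643 0.1459 0.0909] F [-2.8 -0.4  6.7] g-0.004 3.7
```

Run:
```python
from h import *
p=get_obs()["position"]; servo_line([p[0],p[1],.26],feed=.15); move_ptp([.5,-.15,.28],quat(.028)); st()
for n in("top","side"): cv2.imwrite(f"pics/{n}5.png",get_image(n)[:,:,::-1])
t=cv2.imread("pics/top5.png");s=cv2.imread("pics/side5.png")
cv2.imwrite("pics/h5.png",np.hstack([crop(t,110,165,85,70,4),crop(s,150,240,85,85,4)[:280]]))
im=s;h=cv2.cvtColor(im,cv2.COLOR_BGR2HSV)
```

```text
t30.7 p [ 0.5002 -0.1493  0.2797] F [-0.3  0.4 -0.3] g0.001 0.0
```

View pics/h5.png

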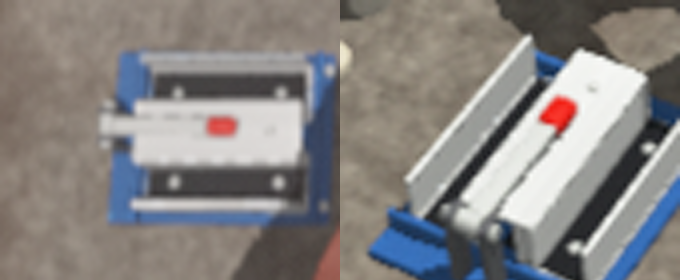

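The lever lies level over the seated cap, red end at top ≈(165,196), and both channels are in place.

```bash
python3 -c "
from cell import *
hold(.3); print(finish_job())"
```

```text
the job is handed in; nothing more can be done
None
```

The vent is assembled and handed in at about 31 s: both channels are seated and released, the clamp is fully down, and the bystanders were not touched; the hand-in returned no verdict.

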